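# Show a spun tube to the inspection camera

### The job

The spin is over: draw the tube with the hinged flip cap out of the centrifuge rotor and hold it up in front of the inspection camera, upright with the cap on top, its middle level with the lens and 12 cm straight in front of it, and the cap hinge facing the lens. Finish while still holding it there, steady in the air. Leave the screw-cap balance tube in the rotor, and do not knock the camera or shift the other things on the bench.

Things in the scene. Friction and masses are not known exactly. Their poses are not given: they have to be found in the camera images.
- sample_tube: The tube to show: loose, whitish, 115 long, 30 in diameter (pointed below z = 16), 35 to 70 g, with a blue flip cap, 36 in diameter from z = 100 to 115. Origin at the middle of its pointed end, z along its axis to the cap, x to the cap's hinge. At the start it rests on the floor of a rotor bore, leaning 30 degrees, hinge side outward. It pulls out along its own z with little force, free after 75.
- tube_mid (a point): The middle of sample_tube: on its axis, 57.5 from the pointed end.
- cap_hinge (a point): The cap hinge of sample_tube, at x = 26, z = 105 in the tube's frame. The hinge strap juts out to x = 27 (13 wide, z = 89 to 111); the cap's opening lip, opposite, to x = -24.5 (18 wide, z = 111 to 114).
- balance_tube: The balance tube: same body, 115 long, with a round ribbed screw cap in the same blue plastic, 36 in diameter from z = 102 to z = 115, without hinge or lip. Origin at the middle of its pointed end, z to the cap. It stands in the bore opposite to sample_tube and stays there.
- rotor: Aluminium rotor in the centrifuge's bowl; turns on its upright axis if pushed (friction 0.06 N m). Origin on the axis, 70 above the bench, z up. Six bores, 33 wide, 72 deep, lean 30 degrees, mouths inward, in sleeves 41 wide; mouth of the sample's bore at x = 67.5, z = 108, neighbours empty. 43 of a tube stands out, free for fingers either side across the radius. Centre nut 34 wide, to z = 101.
- centrifuge: A benchtop centrifuge in ivory, fixed, lid open. Origin on the bench below the rotor axis, front (sloping control panel) toward its -x. Deck 200 above the bench, its rubber bowl rim up to 209 with a 262 opening; 320 wide (y), from x = -235 to x = 200. The open lid stands at the rear, leaning back, from x = 180 at the deck to x = 320 at its top edge, 530 above the bench.
- camera_head: The inspection camera's head (ring light, lens, grey box), clamped on the stand's post at a height that differs each time. Origin at the middle of the lens front, z up; the lens looks toward its -x. The head reaches to x = 160; the ring light is 72 in diameter. The tube's middle is to be held at x = -120, y = z = 0 of this frame, with the tube's x along this frame's +x.
- camera_stand: The camera's stand, fixed: a dark steel base plate 150 wide (y), 14 thick, from x = -20 to x = 180, with a post 20 in diameter at x = 140, 359 high. Origin on the bench straight below the middle of the lens front; the lens looks toward this frame's -x and its front is 210 to 270 above the origin.
- tube_rack: A bystander: a loose white tube rack, 100 by 190 and 60 high, with three screw-cap tubes in it up to 121. Origin at the middle of its underside.
- reagent_bottle: A bystander: a loose amber bottle with a blue cap, 86 in diameter, 175 high. Origin at the middle of its underside.
- tip_box: A bystander: a loose blue pipette tip box with a clear lid, 125 by 85, 68 high. Origin at the middle of its underside.
Things that resemble listed ones, but are neither listed nor needed, are in the scene too. What is shaped like the balance_tube but yellow is not meant.

How it is judged:
On the way:
1. the hinged-cap tube is drawn clear of the rotor, held in the fingers (z of sample_tube in the frame of rotor above 0.115 m and contact force between sample_tube and the fingers above 0.5 N), for 0.2 s.
At the end, for the whole second after the job is handed in: sample_tube hangs in the fingers alone, at rest, cap up: its middle 120 mm (+-15) in front of the lens and within 12 mm of the lens axis sideways and in height, within 8 degrees of upright, hinge side to the lens within 16 degrees; balance_tube is still seated in its bore (x of tube_mid in the frame of camera_head between -0.135 and -0.105 m and y of tube_mid in the frame of camera_head between -0.012 and 0.012 m and z of tube_mid in the frame of camera_head between -0.012 and 0.012 m and angle between sample_tube's own z axis and vertical below 0.14 rad and angle between the x axis of sample_tube and the x axis of camera_head, either way round below 0.28 rad and x of camera_head in the frame of sample_tube above 0.05 m and contact force between sample_tube and the fingers above 0.5 N and contact force between sample_tube and camera_stand below 0.05 N and linear speed of sample_tube below 0.02 m/s and angular speed of sample_tube below 0.2 rad/s and z of balance_tube in the frame of rotor below 0.055 m and horizontal distance between balance_tube and rotor below 0.115 m); the arm keeps its last pose, push and grip.
It fails at once if the balance tube is pulled up out of its bore by more than 20 mm (z of balance_tube in the frame of rotor above 0.065 m).
It fails at once if the camera or its stand is knocked (over 5 N) (contact force between any of the arm, the fingers, sample_tube and camera_stand above 5 N).
It fails at once if a bystander on the bench is shifted by more than 20 mm (distance of any of tube_rack, reagent_bottle, tip_box from where it was at the start of the episode above 0.02 m).
It also fails if it takes over 42 s, if anything falls off the work surface, if the arm or the gripper's body presses on something with over 40 N, if the wrist force passes 120 N, or if a joint passes its speed limit or range.

### The arm

A 7-joint arm with a two-finger parallel gripper is mounted at the origin on the work surface. World frame = base frame: x ahead of the robot, y to its left, z up, the work surface at z = 0. Lengths are in m, angles in rad, forces in N, time in s.
With the tool pointing down it reaches from about 0.425 to 0.95 m from the base axis. Payload 16.7 kg.
Tool frame: the origin (TCP) lies between the finger pads; the fingertips stand finger_overhang ahead of it and the grasp point (between the pads) is the TCP (finger_overhang is the distance from the TCP to the fingertips, in m); z points along the fingers, y is the line along which they close (so a half turn about z gives the same grasp; the last joint's range is limited). The gripper opens to 94 mm and grips with 3 to 60 N. Pads are 16 mm wide; open, the fingers measure 119 mm over their backs; the gripper's body (75 mm by 177 mm) begins 78 mm behind the grasp point.
Start: joints at [-1.498, 0.426, 0.074, 1.606, -0.034, 1.111, -0.067], TCP at [0.149, 0.658, 0.224] pointing down, gripper open.
Joint ranges: [-2.85, 2.85], [-0.5, 2.14], [-1.23, 1.37], [0.21, 2.46], [-1.02, 4.16], [0.16, 2.05], [-2.73, 2.73]. Speed limits (rad/s): [1.89, 1.89, 2.39, 2.39, 3.01, 3.01, 3.01].

### API

Orientations are given as a unit quaternion [x, y, z, w].
In Python, from cell import * gives the robot as it stands.
- The arm moves only by the tool move_arm, never from a script. Its argument "rows" is a list of rows, each a list of 3 entries, a list of its own where there are three numbers: the opening, from 0 (shut) to 1 (fully open), then the shift along the tool's x, y, z in m, then the turn about the tool's z in rad. In form: [[gripper, [dx, dy, dz], twist], ...]. A call has 1 to 12 rows; each row is the pose to reach, as a shift and turn from the pose commanded when the call began, along the tool's axes at that moment; what a row does not reach only later rows make up. A row lasts 1/12 s, in which the tool goes at most 41.7 mm and 7.16 degrees, less where a joint would pass 70% of its speed; a pose out of reach is approached as far as the arm can. A call with a gripper value outside its range is refused whole. The fingers move at their own pace and stop on an object; the grip force is fixed at half the most. Time passes only in rows, so rows that repeat a pose let the fingers close. It gives the time, the measured TCP pose, the force, the opening and the grip force at its end, in the units of the state.
- read_state(): the state, without advancing time (a new reading comes with each control period).
- read_camera(name): name is "scene" or "top"; returns a dict with "img" (400x640x3 uint8, blue, green, red), "depth" (400x640 float32, m along the optical axis (not along the pixel's ray), 0 where there is no reading), "camera_matrix" (3x3 intrinsics, pixels), "camera_from_world" (4x4, takes a point from world to camera coordinates). Camera axes: x right, y down, z forward; pixel columns grow to the right and rows downward; lengths in m; the calibration is good to about 2 mm. A picture is of the moment at which its call begins.
- job_done(): hands the job in; it is judged then, once.
Trained networks look in a picture, given as the dict that the camera call returned (one of the last four; its "shot" number tells which), for a name from the list of things; names that differ only in an ending like _2 or _b are one class to them, and where a whole thing is asked for, a point or a joint stands for the part that bears it (a point fixed in the world has none). Each returns a list of dicts, best first, with "score" (0 to 1); they miss things now and then, are a little off and sometimes report something else, mostly with a low value. They report only what shows in the picture. A call takes as long as a camera call. They do not tell look-alikes from the thing itself.
- spot_in(label, picture): "point" ([x, y, z] in m, in world coordinates, good to about 4 mm: the middle of the surface that is visible of it).
The state is a dict: "clock": time; "joint_pos": joint angles; "dq": joint speeds; "effort": joint torques, N m; "position": TCP position; "ee_rot": TCP orientation; "force": force on the tool from outside, world axes, zero at the start; "ft_torque": the same for the moment, N m; "opening": opening from 0.0 (shut) to 1.0 (fully open); "finger_force": force on a finger pad.
Only numpy, scipy, OpenCV 4.12 (cv2) and the standard library are available. Lean on these libraries where they do the work, as an engineer would, in place of code of your own. Each camera call takes 0.05 s, during which the arm holds its last target. There are 200 camera calls.

## Working session

There is one attempt and no reset: what is moved stays moved. The work goes in short steps, Python scripts to look and compute and a tool call to move; the robot and the scene stay as the last step left them, time stands still between calls to the robot, and variables do not carry over. Pictures are saved under pics/ and viewed, at most 10 in all, crops included, and the job is handed in when it is done.

Besides the shell and the picture viewer there is one more tool, called after "Request:" in YAML: its name, and indented under it one key for each argument. move_arm: Moves the arm, as the interface text tells. Its arguments: {"type":"object","properties":{"rows":{"type":"array","items":{"type":"array"}}},"required":["rows"]}

```bash
mkdir -p pics; ls; cat > h.py <<'E'
from cell import *
import numpy as np, cv2
from scipy.spatial.transform import Rotation as R
def cloud(p):
    d=p["depth"];K=np.array(p["camera_matrix"]);T=np.linalg.inv(np.array(p["camera_from_world"]))
    v,u=np.indices(d.shape)
    c=np.stack([(u-K[0,2])*d/K[0,0],(v-K[1,2])*d/K[1,1],d],-1)
    w=c@T[:3,:3].T+T[:3,3]; w[d==0]=np.nan
    return w
def pix(p,P):
    q=np.array(p["camera_from_world"])@np.append(P,1);K=np.array(p["camera_matrix"])
    return (K@q[:3]/q[2])[:2].round(0)
E
python3 - <<'E'
from h import *
s=read_state(); print({k:np.round(v,3) for k,v in s.items()})
try: print(finger_overhang)
except Exception as e: print(e)
for n in("scene","top"):
    p=read_camera(n); cv2.imwrite(f"pics/{n}0.png",p["img"]); np.save(f"{n}0.npy",cloud(p))
    print(n,np.array(p["camera_matrix"]).round(0).tolist(),np.linalg.inv(np.array(p["camera_from_world"])).round(3).tolist())
    for l in["sample_tube","cap_hinge","balance_tube","rotor","centrifuge","camera_head","camera_stand","tube_rack","reagent_bottle","tip_box"]:
        for r in spot_in(l,p)[:4]: print(l,round(r["score"],2),np.round(r["point"],3),pix(p,r["point"]))
E
```

```text
pics
{'clock': np.float64(0.0), 'joint_pos': array([-1.497,  0.427,  0.074,  1.607, -0.034,  1.111, -0.067]), 'dq': array([ 0.001, -0.001,  0.001, -0.003,  0.002,  0.001,  0.   ]), 'effort': array([-0.0000e+00, -9.3583e+01,  3.6670e+00, -4.5421e+01, -4.9000e-02,
        2.0000e-02,  0.0000e+00]), 'position': array([0.149, 0.658, 0.224]), 'ee_rot': array([ 0.111,  0.994, -0.001, -0.   ]), 'force': array([ 0.079, -0.318,  0.129]), 'ft_torque': array([-0.002,  0.011, -0.056]), 'finger_force': np.float64(0.0), 'opening': np.float64(0.999)}
0.019
scene [[379.0, 0.0, 324.0], [0.0, 379.0, 200.0], [0.0, 0.0, 1.0]] [[0.817, 0.443, -0.368, 0.965], [0.576, -0.621, 0.532, -0.692], [0.007, -0.647, -0.763, 1.132], [0.0, 0.0, 0.0, 1.0]]
sample_tube 0.64 [0.594 0.186 0.206] [380. 169.]
cap_hinge 0.43 [0.593 0.186 0.208] [380. 168.]
balance_tube 0.65 [ 0.726 -0.274  0.273] [339. 275.]
balance_tube 0.64 [0.498 0.245 0.211] [366. 147.]
rotor 0.73 [0.534 0.244 0.157] [372. 162.]
rotor 0.7 [ 0.359 -0.215  0.066] [257. 237.]
centrifuge 0.83 [0.584 0.375 0.206] [403. 138.]
camera_head 0.58 [ 0.726 -0.274  
[... 246 characters left out ...]
0], [0.0, 484.0, 195.0], [0.0, 0.0, 1.0]] [[-0.043, -0.979, 0.201, 0.124], [-0.999, 0.042, -0.008, 0.026], [-0.0, -0.201, -0.979, 1.761], [0.0, 0.0, 0.0, 1.0]]
sample_tube 0.44 [0.586 0.196 0.21 ] [267. 155.]
cap_hinge 0.59 [0.582 0.196 0.213] [267. 156.]
balance_tube 0.83 [0.317 0.58  0.032] [167. 246.]
balance_tube 0.7 [0.486 0.246 0.211] [253. 185.]
balance_tube 0.58 [ 0.714 -0.26   0.272] [404. 106.]
rotor 0.8 [0.537 0.226 0.159] [260. 174.]
centrifuge 0.83 [0.542 0.405 0.209] [205. 171.]
camera_head 0.84 [ 0.715 -0.259  0.27 ] [404. 106.]
camera_stand 0.75 [ 0.715 -0.254  0.012] [392. 133.]
tube_rack 0.77 [ 0.397 -0.57   0.054] [488. 210.]
tip_box 0.58 [ 0.337 -0.202  0.066] [387. 230.]
```

```bash
python3 - <<'E'
import cv2,numpy as np
a=cv2.imread("pics/scene0.png");b=cv2.imread("pics/top0.png")
cv2.imwrite("pics/a.png",a)
c=np.hstack([cv2.resize(a[110:210,330:430],(400,400),interpolation=3),cv2.resize(b[130:210,220:300],(400,400),interpolation=3)])
cv2.imwrite("pics/c.png",c)
E
```

```text
(no output)
```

View pics/scene0.png

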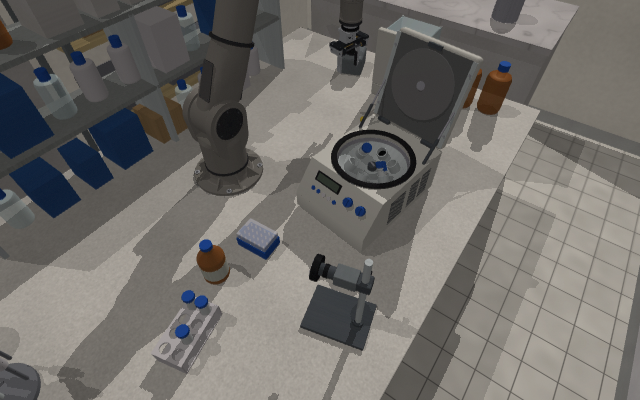

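View pics/top0.png

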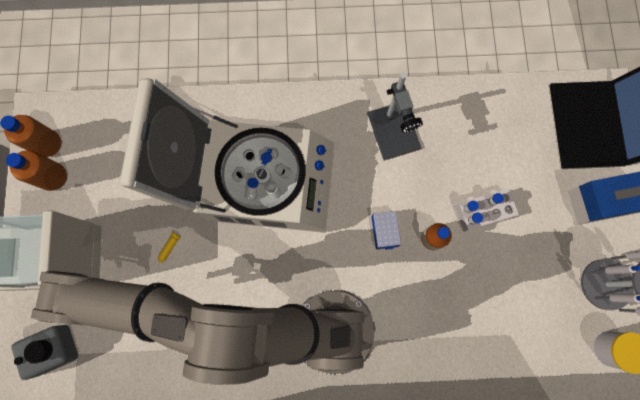

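View pics/c.png

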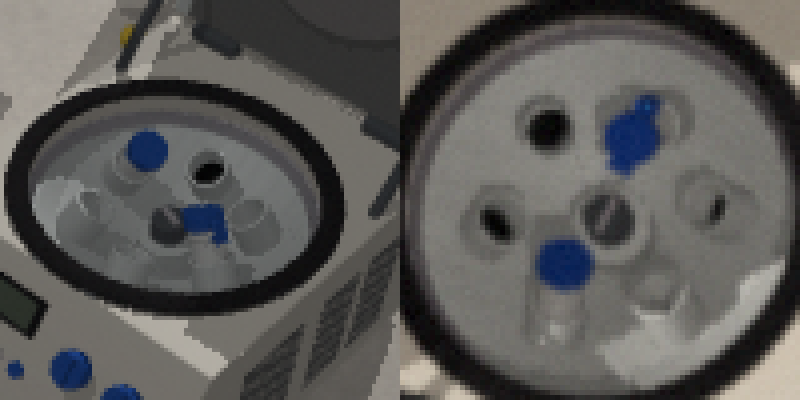

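The flip-cap tube is the blue cap at top px (267,156), which shows the hinge strap outward and the lip inward. The round cap at (253,185) is the balance tube. The yellow tube at (170,246) and the rack tubes are look-alikes. In the crop, left at about (205,220) and right at about (635,130), the strap and lip confirm the choice. The camera stand is at top px (400,120).

Next I measure the rotor, caps, stand plate, head and lid.

```bash
python3 - <<'E'
from h import *
for n in("scene","top"):
    w=np.load(n+"0.npy");im=cv2.imread(f"pics/{n}0.png");hsv=cv2.cvtColor(im,cv2.COLOR_BGR2HSV)
    print("==",n)
    blue=(hsv[...,0]>100)&(hsv[...,0]<125)&(hsv[...,1]>130)
    near=np.hypot(w[...,0]-.537,w[...,1]-.221)<.11
    k,lab,st,ce=cv2.connectedComponentsWithStats((blue&near).astype(np.uint8))
    for i in range(1,k):
        if st[i,4]>8:
            q=w[lab==i];print("blue",st[i,4],ce[i].round(0),"med",np.nanmedian(q,0).round(4),"min",np.nanmin(q,0).round(3),"max",np.nanmax(q,0).round(3))
    # rim
    m=(hsv[...,2]<45)&(abs(w[...,2]-.205)<.008)&(np.hypot(w[...,0]-.537,w[...,1]-.221)<.19)
    q=w[m][:,:2]; 
    h=cv2.convexHull(q.astype(np.float32));print("rim",m.sum(),cv2.minEnclosingCircle(q.astype(np.float32)),cv2.fitEllipse(h))
    # plate
    g=(hsv[...,2]<110)&(abs(w[...,2]-.014)<.006)&(np.hypot(w[...,0]-.71,w[...,1]+.26)<.2)
    k,lab,st,ce=cv2.connectedComponentsWithStats(g.astype(np.uint8));i=1+st[1:,4].argmax()
    q=w[lab==i][:,:2].astype(np.float32);r=cv2.minAreaRect(q);print("plate",st[i,4],r,cv2.boxPoints(r).round(3).tolist())
    # head
    hd=(w[...,2]>.18)&(np.hypot(w[...,0]-.71,w[...,1]+.27)<.2)
    q=w[hd]; print("head",len(q))
    for z0 in np.arange(.18,.40,.02):
        s=q[(q[:,2]>=z0)&(q[:,2]<z0+.02)]
        if len(s)>3: print(round(z0,2),len(s),s.min(0).round(3),s.max(0).round(3),s.mean(0).round(3))
    # lid
    l=(w[...,2]>.25)&(w[...,0]>.3)&(w[...,1]>.3)&(w[...,0]<.9)&(w[...,1]<.62)
    for z0 in np.arange(.25,.6,.07):
        s=w[l&(w[...,2]>=z0)&(w[...,2]<z0+.07)]
        if len(s)>3: print("lid",round(z0,2),np.percentile(s,2,axis=0).round(3),np.percentile(s,98,axis=0).round(3))
E
```

```text
== scene
blue 79 [366. 147.] med [0.5027 0.2444 0.2136] min [0.483 0.227 0.2  ] max [0.518 0.263 0.224]
blue 75 [381. 165.] med [0.591  0.1911 0.2156] min [0.564 0.182 0.203] max [0.613 0.219 0.225]
rim 1084 ((0.5464754104614258, 0.2427949756383896), 0.17082783579826355) ((0.5434420704841614, 0.23091542720794678), (0.30720481276512146, 0.3234710395336151), 76.78656005859375)
plate 2791 ((0.7285819053649902, -0.26284492015838623), (0.20046602189540863, 0.1512860655784607), 14.303165435791016) [[0.6129999756813049, -0.21400000154972076], [0.6499999761581421, -0.3610000014305115], [0.843999981880188, -0.3109999895095825], [0.8069999814033508, -0.16500000655651093]]
head 1493
0.18 26 [ 0.78  -0.258  0.182] [ 0.797 -0.244  0.2  ] [ 0.79  -0.254  0.191]
0.2 19 [ 0.778 -0.258  0.201] [ 0.796 -0.25   0.219] [ 0.789 -0.255  0.209]
0.22 31 [ 0.661 -0.312  0.221] [ 0.795 -0.248  0.24 ] [ 0.721 -0.283  0.235]
0.24 211 [ 0.66  -0.317  0.24 ] [ 0.81  -0.212  0.26 ] [ 0.741 -0.279  0.251]
0.26 888 [ 0.644 -0.316  0.26 ] [ 0.81 -0.21  0.28] [ 0.733 -0.268  0.272]
0.28 167 [ 0.647 -0.307  0.28 ] [ 0.
[... 1406 characters left out ...]
.796 -0.21   0.26 ] [ 0.712 -0.251  0.252]
0.26 504 [ 0.637 -0.314  0.26 ] [ 0.803 -0.209  0.28 ] [ 0.722 -0.26   0.272]
0.28 135 [ 0.641 -0.305  0.28 ] [ 0.786 -0.239  0.299] [ 0.686 -0.271  0.286]
0.3 18 [ 0.773 -0.257  0.301] [ 0.785 -0.239  0.32 ] [ 0.778 -0.246  0.31 ]
0.32 17 [ 0.772 -0.254  0.322] [ 0.785 -0.239  0.338] [ 0.776 -0.245  0.331]
0.34 40 [ 0.771 -0.258  0.342] [ 0.791 -0.238  0.36 ] [ 0.781 -0.248  0.354]
0.36 7 [ 0.773 -0.256  0.36 ] [ 0.786 -0.238  0.366] [ 0.781 -0.247  0.362]
lid 0.25 [0.415 0.355 0.251] [0.712 0.47  0.319]
lid 0.32 [0.42  0.423 0.322] [0.715 0.488 0.389]
lid 0.39 [0.424 0.441 0.391] [0.72  0.507 0.459]
lid 0.46 [0.428 0.463 0.463] [0.721 0.544 0.525]
```

```bash
cat >> h.py <<'E'
def shift(P,hinge_yaw=None,s=None):
    """tool-frame shift to world P; twist so tool x lies along the hinge line (deg)"""
    s=s or read_state(); r=R.from_quat(s["ee_rot"]); d=r.inv().apply(np.array(P)-s["position"])
    t=None
    if hinge_yaw is not None:
        x=r.as_matrix()[:,0]; t=np.radians(((np.degrees(np.arctan2(x[1],x[0]))-hinge_yaw)+90)%180-90)
    return d.round(4),None if t is None else round(t,3)
E
python3 - <<'E'
from h import *
from scipy.optimize import least_squares
for W in[(.149,.6,.32),(.26,.40,.32),(.42,.24,.32),(.584,.196,.30)]: print(W,shift(W,-30))
a=np.radians(14.6);ex=np.array([np.cos(a),np.sin(a)]);ey=np.array([-ex[1],ex[0]]);O=np.array([.649,-.283])
for n in("scene","top"):
    w=np.load(n+"0.npy");im=cv2.imread(f"pics/{n}0.png");hsv=cv2.cvtColor(im,cv2.COLOR_BGR2HSV)
    l=np.dstack([(w[...,:2]-O)@ex,(w[...,:2]-O)@ey,w[...,2]])
    m=(abs(l[...,0]-.01)<.03)&(abs(l[...,1])<.06)&(l[...,2]>.15)
    q=l[m];print(n,len(q),q.min(0).round(3),q.max(0).round(3))
    for x0 in np.arange(-.02,.04,.006):
        s=q[(q[:,0]>=x0)&(q[:,0]<x0+.006)]
        if len(s)>8:
            f=least_squares(lambda p:np.hypot(s[:,1]-p[0],s[:,2]-p[1])-.036,[0,.25],loss="soft_l1",f_scale=.002)
            print(round(x0,3),len(s),"ctr",f.x.round(4),"ymin/max",s[:,1].min().round(3),s[:,1].max().round(3),"zmax",s[:,2].max().round(3),"res",np.median(abs(f.fun)).round(4))
    # post, rim
    m=(abs(l[...,0]-.14)<.025)&(abs(l[...,1])<.025)&(l[...,2]>.30);print("post",l[m].min(0).round(3),l[m].max(0).round(3))
    C=np.array([.541,.222]);rr=np.hypot(w[...,0]-C[0],w[...,1]-C[1])
    m=(w[...,2]>.200)&(w[...,2]<.22)&(abs(rr-.14)<.03)&(hsv[...,2]<50);q=w[m]
    f=least_squares(lambda p:np.hypot(q[:,0]-p[0],q[:,1]-p[1])-p[2],[*C,.14],loss="soft_l1",f_scale=.003);print("rim",f.x.round(4))
    u=(hsv[...,0]>100)&(hsv[...,0]<125)&(hsv[...,1]>130)&(rr<.11)
    q=w[u&(w[...,0]>C[0])][:,:2]; e,v=np.linalg.eigh(np.cov(q.T));print("hinge axis",np.degrees(np.arctan(v[1,1]/v[0,1])))
E
```

```text
(0.149, 0.6, 0.32) (array([-0.0127, -0.0569, -0.0955]), np.float64(0.301))
(0.26, 0.4, 0.32) (array([-0.1652, -0.2274, -0.0955]), np.float64(0.301))
(0.42, 0.24, 0.32) (array([-0.3566, -0.3481, -0.0955]), np.float64(0.301))
(0.584, 0.196, 0.3) (array([-0.5262, -0.3548, -0.0755]), np.float64(0.301))
scene 362 [-0.002 -0.037  0.221] [0.04  0.033 0.294]
-0.002 27 ctr [0.0007 0.2534] ymin/max -0.035 0.022 zmax 0.291 res 0.0015
0.004 64 ctr [0.0003 0.254 ] ymin/max -0.036 0.03 zmax 0.292 res 0.0008
0.01 61 ctr [2.000e-04 2.542e-01] ymin/max -0.037 0.023 zmax 0.292 res 0.0007
0.016 120 ctr [0.0008 0.2528] ymin/max -0.036 0.033 zmax 0.294 res 0.0035
0.022 29 ctr [0.0097 0.2363] ymin/max -0.018 0.012 zmax 0.274 res 0.0015
0.028 29 ctr [0.0092 0.2365] ymin/max -0.019 0.01 zmax 0.275 res 0.0017
0.034 32 ctr [0.0109 0.2393] ymin/max -0.018 0.013 zmax 0.276 res 0.0015
post [ 0.133 -0.011  0.301] [0.152 0.01  0.362]
rim [0.544  0.2212 0.14  ]
hinge axis -24.445497226831662
top 282 [-0.007 -0.036  0.216] [0.04  0.036 0.295]
-0.008 28 ctr [-0.0094  0.2601] ymin/max -0.029 0.028 zmax 0.294 res 0.0055
-0.002 108 ctr [0.0044 0.2579] ymin/max -0.034 0.035 zmax 0.292 res 0.0079
0.004 41 ctr [-0.0005  0.2543] ymin/max -0.032 0.035 zmax 0.295 res 0.0018
0.01 36 ctr [-0.001  0.254] ymin/max -0.036 0.036 zmax 0.295 res 0.0011
0.016 10 ctr [0.     0.2506] ymin/max -0.03 0.026 zmax 0.287 res 0.0016
0.022 17 ctr [-0.0012  0.2347] ymin/max -0.015 0.018 zmax 0.278 res 0.0026
0.028 22 ctr [-0.0099  0.2376] ymin/max -0.015 0.018 zmax 0.281 res 0.0032
0.034 20 ctr [-0.0119  0.2392] ymin/max -0.015 0.019 zmax 0.278 res 0.0027
post [ 0.127 -0.01   0.301] [0.147 0.011 0.366]
rim [0.5369 0.2231 0.1398]
hinge axis -35.13323336327766
```

Everything agrees with the given sizes. The lens is at (0.649,−0.283,0.254) with yaw 14.6°, and the rotor axis is at (0.5405,0.222) with the sample at azimuth −30°. I go around the lid.

Request:
move_arm:
  rows:
    - [0.65,[-0.004,-0.02,-0.03],0]
    - [0.65,[-0.008,-0.04,-0.06],0]
    - [0.65,[-0.013,-0.057,-0.095],0]
    - [0.65,[-0.04,-0.085,-0.095],0.05]
    - [0.65,[-0.065,-0.115,-0.095],0.1]
    - [0.65,[-0.09,-0.142,-0.095],0.15]
    - [0.65,[-0.115,-0.17,-0.095],0.2]
    - [0.65,[-0.14,-0.2,-0.095],0.25]
    - [0.65,[-0.165,-0.227,-0.095],0.3]
    - [0.65,[-0.193,-0.247,-0.095],0.3]
    - [0.65,[-0.22,-0.265,-0.095],0.3]
    - [0.65,[-0.25,-0.282,-0.095],0.3]

```text
clock: 2.1
position: [0.3311, 0.3265, 0.3199]
ee_rot: [0.258, 0.966, 0.001, -0.0]
force: [1.2, 0.5, 0.3]
opening: 0.648
finger_force: 0.0
```

```bash
python3 - <<'E'
from h import *
s=read_state();print(s["clock"],s["position"],s["joint_pos"].round(2))
for W in[(.42,.24,.32),(.5838,.197,.30),(.5838,.197,.205)]: print(W,shift(W,-30))
E
```

```text
2.1 [0.33114359 0.32652606 0.31988007] [-1.23 -0.02  0.31  1.95  0.01  1.21  0.13]
(0.42, 0.24, 0.32) (array([-0.1202, -0.0306, -0.0002]), np.float64(0.001))
(0.5838, 0.197, 0.3) (array([-0.2836,  0.0138,  0.0197]), np.float64(0.001))
(0.5838, 0.197, 0.205) (array([-0.2836,  0.0137,  0.1147]), np.float64(0.001))
```

Request:
move_arm:
  rows:
    - [0.65,[-0.04,-0.01,0],0]
    - [0.65,[-0.08,-0.02,0],0]
    - [0.65,[-0.12,-0.02,0],0]
    - [0.65,[-0.16,-0.012,0],0]
    - [0.65,[-0.2,-0.004,0.005],0]
    - [0.65,[-0.24,0.006,0.012],0]
    - [0.65,[-0.27,0.012,0.02],0]
    - [0.65,[-0.284,0.014,0.02],0]
    - [0.65,[-0.284,0.014,0.035],0]
    - [0.65,[-0.284,0.014,0.05],0]
    - [0.65,[-0.284,0.014,0.05],0]

```text
clock: 3.02
position: [0.5828, 0.1978, 0.2668]
ee_rot: [0.259, 0.966, -0.001, -0.001]
force: [-0.1, 0.8, -0.4]
opening: 0.65
finger_force: 0.0
```

```bash
python3 - <<'E'
from h import *
s=read_state();print(s["clock"],s["position"],shift((.5838,.197,.205),-30))
p=read_camera("scene");q=read_camera("top")
c=np.hstack([cv2.resize(p["img"][90:210,320:440],(400,400),interpolation=3),cv2.resize(q["img"][120:220,210:310],(400,400),interpolation=3)]);cv2.imwrite("pics/d.png",c)
E
```

```text
3.0167 [0.58281143 0.1977763  0.26684335] (array([-0.0013,  0.    ,  0.0618]), np.float64(0.0))
```

View pics/d.png

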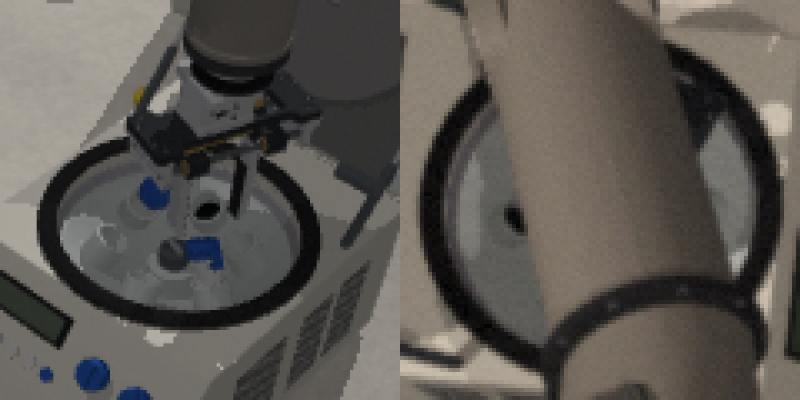

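The gripper hovers with its fingers on either side of the flip cap, blue at (205,248) in the left crop. Now I descend and close.

Request:
move_arm:
  rows:
    - [0.65,[-0.001,0,0.025],0]
    - [0.65,[-0.001,0,0.045],0]
    - [0.65,[-0.001,0,0.06],0]
    - [0.65,[-0.001,0,0.062],0]
    - [0.65,[-0.001,0,0.062],0]
    - [0.0,[-0.001,0,0.062],0]
    - [0.0,[-0.001,0,0.062],0]
    - [0.0,[-0.001,0,0.062],0]
    - [0.0,[-0.001,0,0.062],0]
    - [0.0,[-0.001,0,0.062],0]
    - [0.0,[-0.001,0,0.062],0]
    - [0.0,[-0.001,0,0.062],0]

```text
clock: 4.12
position: [0.5848, 0.1981, 0.208]
ee_rot: [0.258, 0.966, 0.0, 0.0]
force: [-0.9, 2.0, 7.2]
opening: 0.378
finger_force: 30.0
```

Request:
move_arm:
  rows:
    - [0.0,[0.003,0,-0.005],0]
    - [0.0,[0.008,0,-0.013],0]
    - [0.0,[0.014,0,-0.024],0]
    - [0.0,[0.02,0,-0.035],0]
    - [0.0,[0.026,0,-0.045],0]
    - [0.0,[0.032,0,-0.056],0]
    - [0.0,[0.038,0,-0.066],0]
    - [0.0,[0.044,0,-0.077],0]
    - [0.0,[0.045,0,-0.1],0]
    - [0.0,[0.045,0,-0.12],0]
    - [0.0,[0.045,0,-0.12],0]
    - [0.0,[0.045,0,-0.12],0]

```text
clock: 5.12
position: [0.5457, 0.2207, 0.3289]
ee_rot: [0.258, 0.966, 0.001, 0.001]
force: [-0.5, -1.1, -1.7]
opening: 0.372
finger_force: 30.0
```

```bash
python3 - <<'E'
from h import *
p=read_camera("scene");np.save("s1.npy",cloud(p))
c=cv2.resize(p["img"][70:210,320:460],(560,560),interpolation=3);cv2.imwrite("pics/e.png",c)
E
```

```text
(no output)
```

View pics/e.png

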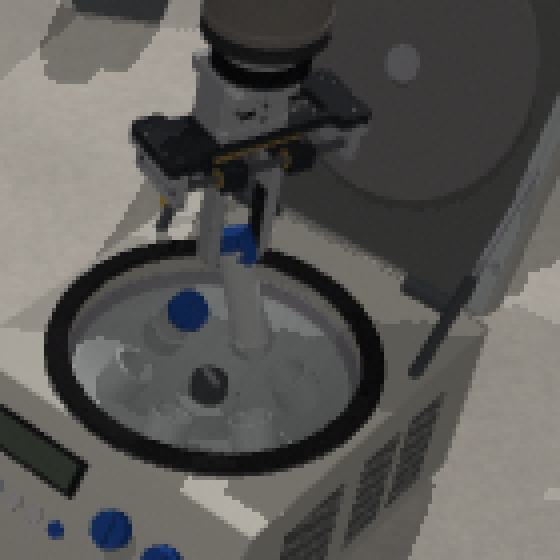

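The tube is drawn, cap in the fingers at crop (238,243) with its lower end at (250,345). The balance tube is still seated at (188,310). Next I measure its lean.

```bash
cat >> h.py <<'E'
def lean(w,tcp,yaw,zlo=-.12,zhi=-.025,rad=.1):
    """fit a 15 mm cylinder axis to tube points below the grip; frame: x along yaw (hinge), y left, z up, origin TCP"""
    from scipy.optimize import least_squares
    r=R.from_euler("z",-yaw,degrees=True); q=r.apply(w.reshape(-1,3)-tcp); q=q[np.isfinite(q).all(1)]
    q=q[(q[:,2]>zlo)&(q[:,2]<zhi)&(abs(q[:,1])<.028)&(q[:,0]>-.05)&(q[:,0]<rad)]
    def f(p):
        a=np.array([p[0],p[1],1.]);a/=np.linalg.norm(a); c=np.array([p[2],p[3],-.06])
        v=q-c; return np.linalg.norm(v-np.outer(v@a,a),axis=1)-.015
    o=least_squares(f,[-.3,0,.02,0],loss="soft_l1",f_scale=.002)
    print("pts",len(q),"res",np.median(abs(o.fun)).round(4),"lean x,y deg",np.degrees(np.arctan(o.x[:2])).round(1),"axis at -60mm",o.x[2:].round(4),"zmin",q[:,2].min().round(3))
    return q
E
python3 - <<'E'
from h import *
w=np.load("s1.npy");s=read_state();q=lean(w,s["position"],-30,zhi=-.03,zlo=-.1)
for z0 in np.arange(-.13,0.03,.01):
    t=q if 0 else None
r=R.from_euler("z",30,degrees=True);q=r.apply(w.reshape(-1,3)-s["position"]);
for z0 in np.arange(-.13,.03,.01):
    t=q[(q[:,2]>z0)&(q[:,2]<z0+.01)&(abs(q[:,1])<.03)&(abs(q[:,0]-.02)<.08)]
    if len(t): print(z0.round(2),len(t),t.min(0).round(3),t.max(0).round(3))
E
```

```text
pts 147 res 0.0013 lean x,y deg [-29.8  -3.7] axis at -60mm [0.0335 0.0055] zmin -0.092
-0.13 13 [-0.054 -0.016 -0.128] [-0.033  0.011 -0.12 ]
-0.12 48 [-0.06  -0.017 -0.12 ] [-0.034  0.017 -0.11 ]
-0.11 12 [-0.059 -0.011 -0.11 ] [-0.05   0.017 -0.104]
-0.1 1 [ 0.05   0.002 -0.092] [ 0.05   0.002 -0.092]
-0.09 7 [ 0.049 -0.007 -0.087] [ 0.059  0.005 -0.08 ]
-0.08 19 [ 0.037 -0.012 -0.08 ] [ 0.06   0.012 -0.07 ]
-0.07 30 [ 0.037 -0.01  -0.07 ] [ 0.059  0.016 -0.06 ]
-0.06 29 [ 0.027 -0.011 -0.059] [ 0.052  0.015 -0.05 ]
-0.05 30 [ 0.019 -0.01  -0.049] [ 0.047  0.014 -0.04 ]
-0.04 31 [ 0.019 -0.012 -0.04 ] [ 0.04   0.015 -0.03 ]
-0.03 29 [ 0.008 -0.013 -0.03 ] [ 0.035  0.016 -0.02 ]
-0.02 36 [ 0.008 -0.021 -0.019] [ 0.029  0.026 -0.01 ]
-0.01 38 [-0.019 -0.03  -0.01 ] [ 0.029  0.029 -0.   ]
-0.0 64 [-0.013 -0.029  0.   ] [0.032 0.027 0.01 ]
0.01 57 [-0.007 -0.03   0.011] [0.027 0.029 0.02 ]
0.02 27 [-0.009 -0.029  0.02 ] [0.013 0.028 0.029]
```

The lean is 30°, as expected. I'll turn it upright in the fingers by pushing its lower end against the inside of the fixed bowl rim.

Request:
move_arm:
  rows:
    - [0.0,[-0.02,0,0.01],0]
    - [0.0,[-0.04,0,0.03],0]
    - [0.0,[-0.055,0,0.044],0]
    - [0.0,[-0.062,0,0.044],0]
    - [0.0,[-0.068,0,0.044],0]
    - [0.0,[-0.074,0,0.044],0]
    - [0.0,[-0.08,0,0.044],0]
    - [0.0,[-0.086,0,0.044],0]
    - [0.0,[-0.092,0,0.044],0]
    - [0.0,[-0.097,0,0.044],0]
    - [0.0,[-0.102,0,0.044],0]
    - [0.0,[-0.102,0,0.044],0]

```text
clock: 6.17
position: [0.6347, 0.1687, 0.2835]
ee_rot: [0.259, 0.966, -0.0, 0.0]
force: [-1.2, 2.5, -0.3]
opening: 0.372
finger_force: 30.0
```

```bash
python3 - <<'E'
from h import *
p=read_camera("scene");w=cloud(p);s=read_state();lean(w,s["position"],-30,zhi=-.03,zlo=-.075,rad=.08)
c=cv2.resize(p["img"][90:190,340:440],(500,500),interpolation=3);cv2.imwrite("pics/f.png",c)
E
```

```text
pts 110 res 0.0017 lean x,y deg [-18.6  -4.4] axis at -60mm [0.0087 0.0032] zmin -0.075
```

View pics/f.png

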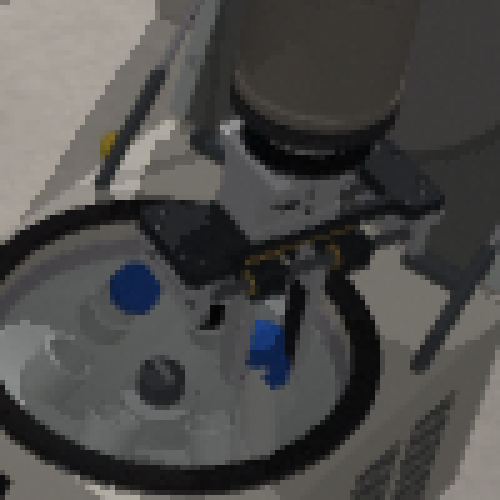

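The tube is now close to upright: cap at crop (268,350), body against the rim below it. I'll finish the push, then lift clear and measure.

Request:
move_arm:
  rows:
    - [0.0,[-0.004,0,0],0]
    - [0.0,[-0.008,0,0],0]
    - [0.0,[-0.01,0,0],0]
    - [0.0,[-0.01,0,0],0]
    - [0.0,[-0.008,0,-0.01],0]
    - [0.0,[-0.004,0,-0.04],0]
    - [0.0,[0.0,0,-0.08],0]
    - [0.0,[0,0,-0.12],0]
    - [0.0,[0,0,-0.12],0]
    - [0.0,[0,0,-0.12],0]

```text
clock: 7.05
position: [0.6347, 0.1691, 0.4066]
ee_rot: [0.259, 0.966, 0.001, 0.002]
force: [-0.0, -0.1, -1.8]
opening: 0.366
finger_force: 29.9
```

```bash
python3 - <<'E'
from h import *
s=read_state();print(s["clock"])
for n in("scene","top"):
    p=read_camera(n);w=cloud(p);lean(w,s["position"],-30,zhi=-.03,zlo=-.12,rad=.08)
    for l in("sample_tube","cap_hinge"):
        for r in spot_in(l,p)[:2]: print(l,r["score"],r["point"]-s["position"])
E
```

```text
7.05
pts 166 res 0.0035 lean x,y deg [-6.4 -1.7] axis at -60mm [ 0.0228 -0.0132] zmin -0.105
sample_tube 0.75 [-0.21992075 -0.74830817 -0.35029483]
sample_tube 0.63 [ 0.00987925 -0.01040817 -0.04059483]
cap_hinge 0.71 [ 0.00437925 -0.00870817 -0.03489483]
  return _methods._mean(a, axis=axis, dtype=dtype,
  ret = ret.dtype.type(ret / rcount)
Traceback (most recent call last):
  File "h.py", line 29, in lean
    print("pts",len(q),"res",np.median(abs(o.fun)).round(4),"lean x,y deg",np.degrees(np.arctan(o.x[:2])).round(1),"axis at -60mm",o.x[2:].round(4),"zmin",q[:,2].min().round(3))
                                                                                                                                                           ~~~~~~~~~~^^
ValueError: zero-size array to reduction operation minimum which has no identity
```

```bash
python3 - <<'E'
from h import *
s=read_state();print(s["clock"],s["joint_pos"].round(2))
for P in[(.58,-.05,.38),(.533,-.313,.36),(.533,-.313,.304)]: print(shift(P,14.6))
E
```

```text
7.25 [-0.8   0.33  0.6   1.43 -0.19  1.44  0.85]
(array([-0.0632, -0.2167,  0.0227]), np.float64(-0.778))
(array([-0.1538, -0.468 ,  0.0429]), np.float64(-0.778))
(array([-0.1539, -0.4679,  0.0989]), np.float64(-0.778))
```

Request:
move_arm:
  rows:
    - [0.0,[-0.01,-0.03,0],-0.05]
    - [0.0,[-0.02,-0.065,0],-0.13]
    - [0.0,[-0.03,-0.1,0.01],-0.21]
    - [0.0,[-0.041,-0.135,0.01],-0.29]
    - [0.0,[-0.052,-0.175,0.02],-0.37]
    - [0.0,[-0.063,-0.21,0.02],-0.45]
    - [0.0,[-0.075,-0.245,0.025],-0.53]
    - [0.0,[-0.088,-0.28,0.03],-0.61]
    - [0.0,[-0.1,-0.315,0.035],-0.69]
    - [0.0,[-0.115,-0.35,0.04],-0.778]
    - [0.0,[-0.128,-0.385,0.043],-0.778]
    - [0.0,[-0.138,-0.415,0.043],-0.778]

```text
clock: 8.25
position: [0.5448, -0.2615, 0.3591]
ee_rot: [-0.127, 0.992, 0.0, -0.001]
force: [1.3, 0.1, -1.4]
opening: 0.368
finger_force: 29.9
```

```bash
python3 - <<'E'
from h import *
s=read_state();print(s["clock"],s["position"],s["joint_pos"].round(2))
print(shift((.533,-.313,.304),14.6))
E
```

```text
8.25 [ 0.54477771 -0.26150768  0.35906376] [-0.21  0.26  0.69  1.62 -0.17  1.33  2.33]
(array([ 0.0242, -0.0469,  0.0551]), np.float64(-0.0))
```

Request:
move_arm:
  rows:
    - [0.0,[0.008,-0.016,0.015],0]
    - [0.0,[0.016,-0.032,0.03],0]
    - [0.0,[0.022,-0.044,0.045],0]
    - [0.0,[0.024,-0.047,0.055],0]
    - [0.0,[0.024,-0.047,0.055],0]
    - [0.0,[0.024,-0.047,0.055],0]
    - [0.0,[0.024,-0.047,0.055],0]

```text
clock: 8.83
position: [0.5356, -0.3097, 0.306]
ee_rot: [-0.128, 0.992, 0.0, 0.0]
force: [0.8, -0.3, -0.6]
opening: 0.37
finger_force: 29.9
```

```bash
python3 - <<'E'
from h import *
s=read_state();print(s["clock"],s["position"],shift((.533,-.313,.304),14.6))
ims=[]
for n in("scene","top"):
    p=read_camera(n);w=cloud(p);np.save(n+"2.npy",w);cv2.imwrite(f"pics/{n}2.png",p["img"])
    u,v=pix(p,s["position"]-[0,0,.05]).astype(int);print(n,u,v)
    u=np.clip(u,50,590);v=np.clip(v,50,350)
    ims.append(cv2.resize(p["img"][v-50:v+50,u-50:u+50],(400,400),interpolation=3))
    for l in("sample_tube","cap_hinge"):
        for r in spot_in(l,p)[:2]: print(l,r["score"],R.from_euler("z",-14.6,degrees=True).apply(r["point"]-s["position"]).round(3))
    r=R.from_euler("z",-14.6,degrees=True);q=r.apply(w.reshape(-1,3)-s["position"]);
    for z0 in np.arange(-.13,.03,.01):
        t=q[(q[:,2]>z0)&(q[:,2]<z0+.01)&(abs(q[:,1])<.04)&(abs(q[:,0])<.07)]
        if len(t): print(z0.round(2),len(t),t.min(0).round(3),t.max(0).round(3))
cv2.imwrite("pics/g.png",np.hstack(ims))
E
```

```text
8.8333 [ 0.53557648 -0.30970122  0.30600537] (array([ 0.0033, -0.0025,  0.002 ]), np.float64(0.001))
scene 273 252
sample_tube 0.69 [ 0.012 -0.004 -0.046]
sample_tube 0.4 [-0.217 -0.021 -0.196]
cap_hinge 0.5 [ 0.008 -0.005 -0.041]
-0.1 1 [ 0.019 -0.005 -0.09 ] [ 0.019 -0.005 -0.09 ]
-0.09 19 [ 0.002 -0.013 -0.089] [ 0.022  0.005 -0.081]
-0.08 25 [-0.004 -0.013 -0.079] [ 0.021  0.008 -0.07 ]
-0.07 25 [ 0.    -0.014 -0.07 ] [ 0.02   0.012 -0.061]
-0.06 28 [-0.008 -0.013 -0.059] [ 0.018  0.01  -0.05 ]
-0.05 23 [-0.006 -0.014 -0.05 ] [ 0.015  0.004 -0.04 ]
-0.04 19 [-0.002 -0.013 -0.039] [ 0.014  0.008 -0.03 ]
-0.03 13 [ 0.007 -0.011 -0.03 ] [ 0.012  0.002 -0.02 ]
-0.02 16 [ 0.003 -0.023 -0.02 ] [ 0.022  0.023 -0.01 ]
-0.01 45 [ 0.003 -0.03  -0.01 ] [ 0.022  0.029 -0.   ]
-0.0 57 [-0.002 -0.029  0.   ] [0.019 0.026 0.01 ]
0.01 21 [ 0.002 -0.029  0.01 ] [0.011 0.028 0.02 ]
0.02 18 [ 0.006 -0.029  0.02 ] [0.011 0.031 0.03 ]
top 423 160
```

View pics/g.png

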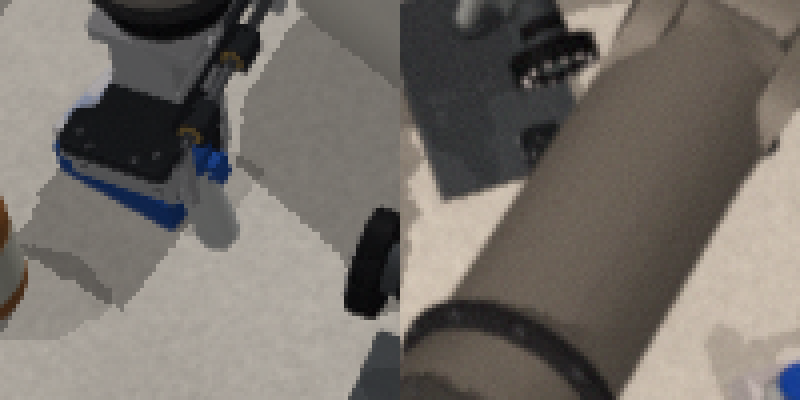

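The tube hangs in front of the lens, at left-crop (210,210), with the blue hinge at (215,165) facing the ring light at (370,265). Its lower end still seems tipped a little toward the lens, so I'll fit it properly.

```bash
cat > fit.py <<'E'
from h import *
from scipy.optimize import least_squares
def fit(w,s,yaw=14.6):
    r=R.from_euler("z",-yaw,degrees=True);q=r.apply(w.reshape(-1,3)-s["position"]);q=q[np.isfinite(q).all(1)]
    q=q[(q[:,2]>-.082)&(q[:,2]<-.024)&(abs(q[:,1])<.02)&(abs(q[:,0])<.04)]
    for ky in(True,False):
        def f(p):
            a=np.array([p[0],0 if ky else p[2],1.]);a/=np.linalg.norm(a);v=q-np.array([p[1],p[3],-.055])
            return np.linalg.norm(v-np.outer(v@a,a),axis=1)-.015
        o=least_squares(f,[-.1,0,0,0],loss="soft_l1",f_scale=.0015)
        print(len(q),"res",np.median(abs(o.fun)).round(4),"lean x",np.degrees(np.arctan(o.x[0])).round(1),"lean y",np.degrees(np.arctan(o.x[2])).round(1),"axis@-55",o.x[[1,3]].round(4))
E
python3 - <<'E'
from fit import *
fit(np.load("scene2.npy"),read_state())
w=np.load("scene2.npy")
s=read_state();q=R.from_euler("z",-14.6,degrees=True).apply(w.reshape(-1,3)-s["position"]).reshape(w.shape)
hsv=cv2.cvtColor(cv2.imread("pics/scene2.png"),cv2.COLOR_BGR2HSV)
m=(hsv[...,0]>100)&(hsv[...,0]<125)&(hsv[...,1]>130)&(np.abs(q)<.05).all(-1)
t=q[m];print("blue",len(t),t.min(0).round(3),t.max(0).round(3))
m=(np.abs(q[...,1])<.02)&(np.abs(q[...,0])<.04)&(q[...,2]<-.02)&(q[...,2]>-.14)
v,u=np.where(m);z=q[m][:,2];i=z.argsort()[:8];print(list(zip(u[i],v[i],q[m][i].round(3).tolist())))
E
```

```text
129 res 0.0007 lean x -9.3 lean y 0.0 axis@-55 [0.0021 0.0025]
129 res 0.0006 lean x -9.8 lean y -1.6 axis@-55 [0.002  0.0024]
blue 63 [-0.001 -0.009 -0.013] [0.022 0.019 0.012]
[(np.int64(280), np.int64(263), [0.019, -0.004, -0.09]), (np.int64(277), np.int64(264), [0.013, -0.011, -0.089]), (np.int64(276), np.int64(264), [0.011, -0.012, -0.089]), (np.int64(274), np.int64(263), [0.004, -0.011, -0.089]), (np.int64(281), np.int64(262), [0.021, -0.001, -0.089]), (np.int64(279), np.int64(263), [0.018, -0.006, -0.088]), (np.int64(275), np.int64(263), [0.007, -0.011, -0.088]), (np.int64(282), np.int64(260), [0.022, 0.003, -0.085])]
```

Measured: 9.3° lean left (the limit is 8°), and the tube sits 6 mm off the pad centre toward −x. Another rim push would worsen the offset. Instead I'll press the cap's lip (−x side, at the top) against the centrifuge's vertical far side wall, which turns the tube upright and re-centres it. First I locate that wall.

```bash
python3 - <<'E'
from h import *
for n in("scene","top"):
    w=np.load(n+"0.npy")
    for z0,z1 in((.193,.207),(.13,.19),(.05,.12)):
        m=(w[...,2]>z0)&(w[...,2]<z1)&(w[...,0]>.6)&(w[...,0]<.8)&(w[...,1]>-.03)&(w[...,1]<.4)
        q=w[m];o=[]
        for y0 in np.arange(-.02,.4,.03):
            t=q[(q[:,1]>y0)&(q[:,1]<y0+.03)]
            o.append((round(y0+.015,3),len(t),np.percentile(t[:,0],98).round(3)) if len(t)>3 else None)
        print(n,z0,[tuple(map(float,x)) for x in o if x])
s=read_state();print(s["clock"],s["position"])
E
```

```text
scene 0.193 [(0.055, 118.0, 0.679), (0.085, 185.0, 0.684), (0.115, 137.0, 0.688), (0.145, 85.0, 0.693), (0.175, 63.0, 0.697), (0.205, 46.0, 0.701), (0.235, 47.0, 0.706), (0.265, 60.0, 0.71), (0.295, 88.0, 0.715), (0.325, 117.0, 0.719), (0.355, 155.0, 0.722), (0.385, 171.0, 0.727)]
scene 0.13 [(-0.005, 53.0, 0.672), (0.025, 313.0, 0.675), (0.055, 176.0, 0.681), (0.085, 51.0, 0.685), (0.115, 52.0, 0.69), (0.145, 54.0, 0.695), (0.175, 121.0, 0.699), (0.205, 73.0, 0.703), (0.235, 146.0, 0.708), (0.265, 151.0, 0.712), (0.295, 126.0, 0.717), (0.325, 127.0, 0.721), (0.355, 49.0, 0.725), (0.385, 35.0, 0.73)]
scene 0.05 [(-0.005, 243.0, 0.671), (0.025, 55.0, 0.677), (0.055, 52.0, 0.681), (0.085, 54.0, 0.686), (0.115, 53.0, 0.691), (0.145, 47.0, 0.695), (0.175, 47.0, 0.699), (0.205, 42.0, 0.703), (0.235, 51.0, 0.708), (0.265, 38.0, 0.712), (0.295, 46.0, 0.717), (0.325, 41.0, 0.721), (0.355, 37.0, 0.725), (0.385, 37.0, 0.73)]
top 0.193 [(0.055, 106.0, 0.674), (0.085, 182.0, 0.679), (0.115, 134.0, 0.682), (0.145, 85.0, 0.687), (0.175, 61.0, 0.693), (0.205, 47.0, 0.699), (0.235, 65.0, 0.7), (0.265, 77.0, 0.704), (0.295, 123.0, 0.709), (0.325, 183.0, 0.708), (0.355, 261.0, 0.714), (0.385, 249.0, 0.721)]
top 0.13 [(-0.005, 30.0, 0.663), (0.025, 173.0, 0.669), (0.055, 71.0, 0.671), (0.085, 4.0, 0.68), (0.115, 40.0, 0.639), (0.145, 126.0, 0.653), (0.175, 158.0, 0.665), (0.205, 145.0, 0.672), (0.235, 206.0, 0.672), (0.265, 194.0, 0.668), (0.295, 161.0, 0.658), (0.325, 92.0, 0.638)]
top 0.05 [(-0.005, 94.0, 0.662), (0.115, 7.0, 0.631)]
9.1333 [ 0.53520792 -0.31031603  0.30593472]
```

```bash
python3 - <<'E'
from h import *
for P in[(.57,-.10,.38),(.62,.02,.38),(.7305,.0933,.37)]: print(shift(P,-8.5))
E
```

```text
(array([-0.0869,  0.1947, -0.0741]), np.float64(0.404))
(array([-0.1657,  0.2981, -0.074 ]), np.float64(0.404))
(array([-0.2911,  0.3411, -0.064 ]), np.float64(0.404))
```

Request:
move_arm:
  rows:
    - [0.0,[-0.002,0.01,-0.035],0]
    - [0.0,[-0.01,0.035,-0.06],0.03]
    - [0.0,[-0.03,0.07,-0.074],0.08]
    - [0.0,[-0.045,0.105,-0.074],0.14]
    - [0.0,[-0.062,0.142,-0.074],0.2]
    - [0.0,[-0.085,0.178,-0.074],0.26]
    - [0.0,[-0.108,0.21,-0.074],0.32]
    - [0.0,[-0.13,0.243,-0.074],0.36]
    - [0.0,[-0.15,0.275,-0.074],0.404]
    - [0.0,[-0.175,0.3,-0.074],0.404]
    - [0.0,[-0.21,0.315,-0.07],0.404]
    - [0.0,[-0.245,0.327,-0.066],0.404]

```text
clock: 10.13
position: [0.6902, 0.0709, 0.3721]
ee_rot: [0.073, 0.997, 0.001, 0.0]
force: [0.4, 0.2, -0.2]
opening: 0.369
finger_force: 29.9
```

```bash
python3 - <<'E'
from h import *
s=read_state();print(s["joint_pos"].round(2))
for P in[(.7305,.0933,.36),(.7305,.0933,.17)]: print(shift(P,-8.5))
E
```

```text
[-0.6   0.42  0.6   1.39 -0.23  1.41  1.42]
(array([-0.0366,  0.0281,  0.0122]), np.float64(0.002))
(array([-0.0365,  0.0277,  0.2022]), np.float64(0.002))
```

Request:
move_arm:
  rows:
    - [0.0,[-0.02,0.014,0.005],0]
    - [0.0,[-0.037,0.028,0.01],0]
    - [0.0,[-0.037,0.028,0.02],0]
    - [0.0,[-0.037,0.028,0.05],0]
    - [0.0,[-0.037,0.028,0.085],0]
    - [0.0,[-0.037,0.028,0.12],0]
    - [0.0,[-0.037,0.028,0.15],0]
    - [0.0,[-0.037,0.028,0.18],0]
    - [0.0,[-0.037,0.028,0.202],0]
    - [0.0,[-0.037,0.028,0.202],0]
    - [0.0,[-0.037,0.028,0.202],0]

```text
clock: 11.05
position: [0.7297, 0.0897, 0.1692]
ee_rot: [0.074, 0.997, -0.0, -0.001]
force: [-0.0, 0.7, 0.1]
opening: 0.369
finger_force: 29.9
```

```bash
python3 - <<'E'
from fit import *
s=read_state();print(s["clock"],s["position"],"D",(s["position"][:2]-[.686,.10])@[.989,-.148],s["force"].round(1))
p=read_camera("scene");fit(cloud(p),s,-8.5)
cv2.imwrite("pics/k.png",cv2.resize(p["img"][130:230,360:460],(500,500),interpolation=3))
E
```

```text
11.05 [0.72968424 0.08971758 0.16921799] D 0.04472551066262434 [-0.   0.7  0.1]
99 res 0.0009 lean x -10.0 lean y 0.0 axis@-55 [0.0014 0.0017]
99 res 0.0008 lean x -10.2 lean y -0.8 axis@-55 [0.0014 0.0017]
```

View pics/k.png

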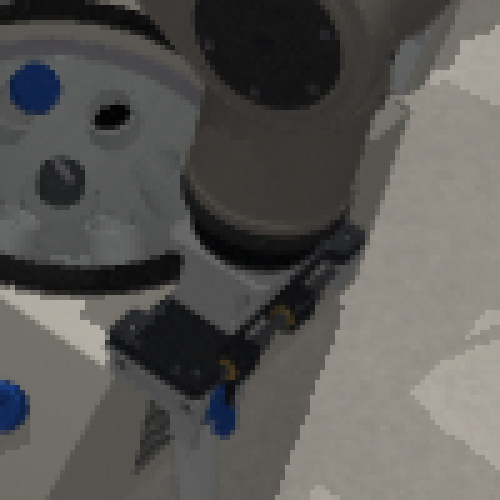

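The tube stands beside the side wall, hinge outward (blue at crop (220,412)), with the balance tube untouched at (35,88). I press the lip onto the wall in small steps.

Request:
move_arm:
  rows:
    - [0.0,[0.005,0,0],0]
    - [0.0,[0.01,0,0],0]
    - [0.0,[0.012,0,0],0]
    - [0.0,[0.013,0,0],0]
    - [0.0,[0.014,0,0],0]
    - [0.0,[0.014,0,0],0]
    - [0.0,[0.014,0,0],0]

```text
clock: 11.68
position: [0.7168, 0.092, 0.1699]
ee_rot: [0.074, 0.997, 0.0, 0.001]
force: [2.6, 0.1, 0.6]
opening: 0.364
finger_force: 30.0
```

```bash
cat > chk.py <<'E'
from fit import *
s=read_state();print(s["clock"],s["position"],"D",(s["position"][:2]-[.686,.10])@[.989,-.148],s["force"].round(1))
p=read_camera("scene");fit(cloud(p),s,-8.5)
E
python3 chk.py
```

```text
11.6833 [0.71683904 0.0919714  0.16994774] D 0.0316880412208044 [2.6 0.1 0.6]
141 res 0.0064 lean x -24.2 lean y -0.0 axis@-55 [-0.0078 -0.0015]
141 res 0.005 lean x -26.7 lean y -11.6 axis@-55 [-0.0073 -0.0017]
```

```bash
sed -i 's/(abs(q\[:,0\])<.04)\]/(q[:,0]>-.010)\&(q[:,0]<.04)]/' fit.py; python3 chk.py
```

```text
11.7333 [0.71681513 0.0919207  0.16983415] D 0.031671898983826864 [3.5 0.2 1.4]
92 res 0.0008 lean x -7.8 lean y -8.5 axis@-55 [0.0009 0.0016]
92 res 0.0008 lean x -8.4 lean y -2.3 axis@-55 [0.0009 0.0016]
```

Request:
move_arm:
  rows:
    - [0.0,[0.001,0,0],0]
    - [0.0,[0.002,0,0],0]
    - [0.0,[0.002,0,0],0]
    - [0.0,[0.002,0,0],0]

```text
clock: 12.12
position: [0.7165, 0.0919, 0.1703]
ee_rot: [0.074, 0.997, 0.0, 0.002]
force: [14.5, -0.1, -0.9]
opening: 0.373
finger_force: 30.2
```

```bash
python3 chk.py
```

```text
12.1167 [0.71646204 0.09187085 0.17031623] D 0.03133006727058872 [14.5 -0.1 -0.9]
96 res 0.0009 lean x -8.7 lean y 10.6 axis@-55 [0.0018 0.0022]
96 res 0.0008 lean x -9.6 lean y -2.4 axis@-55 [0.0017 0.0021]
```

Request:
move_arm:
  rows:
    - [0.0,[0.001,0,0],0]
    - [0.0,[0.002,0,0],0]
    - [0.0,[0.003,0,0],0]
    - [0.0,[0.004,0,0],0]
    - [0.0,[0.004,0,0],0]

```text
clock: 12.58
position: [0.716, 0.0919, 0.1718]
ee_rot: [0.075, 0.997, 0.0, 0.006]
force: [34.6, -2.4, -3.4]
opening: 0.373
finger_force: 30.5
```

```bash
python3 chk.py
```

```text
12.5833 [0.7159879  0.0918874  0.17179156] D 0.030858697785993382 [34.6 -2.4 -3.4]
97 res 0.0009 lean x -10.5 lean y -0.7 axis@-55 [0.0044 0.0022]
97 res 0.0008 lean x -11.7 lean y -2.7 axis@-55 [0.0044 0.0022]
```

```bash
python3 - <<'E'
from h import *
s=read_state();print(s["force"].round(2),s["ft_torque"].round(3))
w=cloud(read_camera("scene"));q=R.from_euler("z",8.5,degrees=True).apply(w.reshape(-1,3)-s["position"])
for z0 in np.arange(-.1,.13,.01):
    t=q[(q[:,2]>z0)&(q[:,2]<z0+.01)&(abs(q[:,1])<.045)&(q[:,0]>-.027)&(q[:,0]<.06)]
    if len(t): print(z0.round(2),len(t),np.percentile(t,4,axis=0).round(3),np.percentile(t,96,axis=0).round(3))
E
```

```text
[35.41 -1.68 -4.22] [-0.605 -7.958 -0.15 ]
-0.1 4 [ 0.007 -0.01  -0.099] [ 0.022 -0.002 -0.09 ]
-0.09 12 [ 0.007 -0.012 -0.089] [ 0.026  0.001 -0.082]
-0.08 19 [ 0.005 -0.013 -0.079] [ 0.024  0.003 -0.071]
-0.07 16 [-0.004 -0.012 -0.069] [ 0.022 -0.    -0.061]
-0.06 17 [-0.001 -0.013 -0.06 ] [ 0.02   0.002 -0.052]
-0.05 21 [-0.005 -0.014 -0.05 ] [ 0.019  0.001 -0.041]
-0.04 18 [-0.006 -0.014 -0.04 ] [ 0.016  0.004 -0.031]
-0.03 9 [ 0.008 -0.009 -0.03 ] [ 0.014  0.006 -0.022]
-0.02 14 [ 0.008 -0.023 -0.019] [ 0.022  0.015 -0.01 ]
-0.01 32 [-0.006 -0.029 -0.009] [ 0.021  0.027 -0.001]
-0.0 48 [-0.003 -0.028  0.001] [0.019 0.02  0.01 ]
0.01 13 [-0.002 -0.03   0.01 ] [0.012 0.026 0.017]
0.02 5 [ 0.009 -0.023  0.021] [0.011 0.026 0.027]
0.03 1 [ 0.01  -0.019  0.034] [ 0.01  -0.019  0.034]
0.04 1 [ 0.011 -0.023  0.044] [ 0.011 -0.023  0.044]
0.06 4 [0.004 0.018 0.062] [0.009 0.02  0.069]
0.07 2 [0.009 0.02  0.073] [0.011 0.021 0.075]
0.08 18 [ 0.012 -0.04   0.083] [0.035 0.035 0.09 ]
0.09 57 [ 0.019 -0.043  0.091] [0.034 0.032 0.1  ]
0.1 55 [ 0.021 -0.038  0.1  ] [0.034 0.04  0.104]
0.11 34 [-0.018 -0.044  0.112] [0.024 0.037 0.12 ]
0.12 82 [-0.017 -0.044  0.12 ] [0.023 0.038 0.129]
```

The 35 N push at the lip mostly slides the tube, because the lever there is only about 10 mm. A better lever is to set the lip's underside on the deck edge and lower the hand, which gives about 30 mm in the right direction. I back off and rise first.

Request:
move_arm:
  rows:
    - [0.0,[-0.005,0,0],0]
    - [0.0,[-0.014,0,0],0]
    - [0.0,[-0.014,0,0],0]
    - [0.0,[-0.014,0,-0.025],0]
    - [0.0,[-0.014,0,-0.055],0]
    - [0.0,[-0.014,0,-0.055],0]
    - [0.0,[-0.014,0,-0.055],0]

```text
clock: 13.27
position: [0.7246, 0.0906, 0.2257]
ee_rot: [0.074, 0.997, 0.0, 0.001]
force: [0.2, 1.0, -1.5]
opening: 0.375
finger_force: 29.9
```

```bash
python3 chk.py; python3 - <<'E'
from h import *
s=read_state();p=read_camera("scene");w=cloud(p);q=R.from_euler("z",8.5,degrees=True).apply(w.reshape(-1,3)-s["position"]).reshape(w.shape)
hsv=cv2.cvtColor(p["img"],cv2.COLOR_BGR2HSV)
m=(hsv[...,0]>100)&(hsv[...,0]<125)&(hsv[...,1]>130)&(np.abs(q)<.05).all(-1)
t=q[m];t=t[t[:,2].argsort()];print(len(t));print(t[::6].round(3).tolist())
m=(np.abs(q[...,1])<.02)&(np.abs(q[...,0])<.04)&(q[...,2]<-.02)&(q[...,2]>-.14);print(np.sort(q[m][:,2])[:5].round(3))
E
```

```text
13.2667 [0.72463117 0.09059052 0.22573038] D 0.03959882952657119 [ 0.2  1.  -1.5]
108 res 0.0009 lean x -9.2 lean y 0.3 axis@-55 [0.0018 0.0018]
108 res 0.0008 lean x -9.5 lean y -1.4 axis@-55 [0.0018 0.0018]
45
[[0.02, -0.002, -0.013], [0.02, 0.006, -0.005], [0.019, 0.006, -0.001], [0.003, 0.016, 0.003], [0.012, 0.004, 0.005], [0.006, -0.005, 0.007], [0.008, 0.002, 0.009], [0.002, 0.01, 0.011]]
[-0.138 -0.137 -0.137 -0.136 -0.133]
```

The tube's grip height is now clear: the TCP is at tube z≈107, so the lip's underside is level with the TCP. I move 12 mm toward the wall above the deck, then press down.

Request:
move_arm:
  rows:
    - [0.0,[0.006,0,0],0]
    - [0.0,[0.012,0,0],0]
    - [0.0,[0.012,0,0.01],0]
    - [0.0,[0.012,0,0.02],0]
    - [0.0,[0.012,0,0.024],0]
    - [0.0,[0.012,0,0.027],0]
    - [0.0,[0.012,0,0.029],0]
    - [0.0,[0.012,0,0.029],0]

```text
clock: 14.03
position: [0.7129, 0.0923, 0.1953]
ee_rot: [0.074, 0.997, -0.0, 0.0]
force: [1.4, -0.6, 3.6]
opening: 0.356
finger_force: 29.6
```

```bash
python3 chk.py
```

```text
14.0333 [0.71285445 0.09227899 0.19528955] D 0.02770175920022672 [ 1.4 -0.6  3.6]
59 res 0.0008 lean x 1.2 lean y -0.0 axis@-55 [-0.0103  0.0008]
59 res 0.001 lean x 0.9 lean y -0.7 axis@-55 [-0.0103  0.0008]
```

The lean is now about +1°, upright. I lift off and re-check in the clear.

Request:
move_arm:
  rows:
    - [0.0,[0,0,-0.005],0]
    - [0.0,[0,0,-0.015],0]
    - [0.0,[-0.01,0,-0.03],0]
    - [0.0,[-0.02,0,-0.05],0]
    - [0.0,[-0.02,0,-0.08],0]
    - [0.0,[-0.02,0,-0.115],0]
    - [0.0,[-0.02,0,-0.15],0]
    - [0.0,[-0.02,0,-0.18],0]
    - [0.0,[-0.02,0,-0.18],0]

```text
clock: 14.83
position: [0.7334, 0.0889, 0.3832]
ee_rot: [0.074, 0.997, 0.001, 0.004]
force: [1.4, -0.1, 0.0]
opening: 0.361
finger_force: 29.5
```

```bash
sed -i 's/q\[:,0\]>-.010/q[:,0]>-.020/' fit.py; python3 chk.py; python3 - <<'E'
from h import *
for P in[(.64,.06,.38),(.57,-.10,.38),(.535,-.27,.38)]: print(shift(P,14.6))
E
```

```text
14.8333 [0.73344528 0.08894089 0.38319071] D 0.04856012951235908 [ 1.4 -0.1  0. ]
141 res 0.0007 lean x -4.8 lean y 1.4 axis@-55 [-0.0061  0.0016]
141 res 0.0007 lean x -4.8 lean y 0.0 axis@-55 [-0.0061  0.0016]
(array([ 0.0875, -0.0425, -0.0007]), np.float64(-0.404))
(array([ 0.133 , -0.2111, -0.0012]), np.float64(-0.404))
(array([ 0.1423, -0.3845, -0.0015]), np.float64(-0.404))
```

After lifting, the lean is −4.8° and the tube is about 10 mm off the pad centre, which is a poor hold. I go back down with the lip on the deck and press the cap's side against the deck edge to re-centre it.

Request:
move_arm:
  rows:
    - [0.0,[0,0,0.04],0]
    - [0.0,[0,0,0.08],0]
    - [0.0,[0,0,0.12],0]
    - [0.0,[0,0,0.15],0]
    - [0.0,[0.012,0,0.16],0]
    - [0.0,[0.02,0,0.17],0]
    - [0.0,[0.02,0,0.178],0]
    - [0.0,[0.02,0,0.182],0]
    - [0.0,[0.023,0,0.182],0]
    - [0.0,[0.026,0,0.182],0]
    - [0.0,[0.028,0,0.182],0]
    - [0.0,[0.028,0,0.182],0]

```text
clock: 15.88
position: [0.7118, 0.0922, 0.1966]
ee_rot: [0.075, 0.997, -0.0, 0.009]
force: [46.0, -5.4, -4.0]
opening: 0.352
finger_force: 34.2
```

```bash
python3 chk.py
```

```text
15.8833 [0.71183466 0.09217994 0.19664378] D 0.026707842544847427 [46.  -5.4 -4. ]
94 res 0.0008 lean x -4.0 lean y 2.8 axis@-55 [-0.0068  0.0016]
94 res 0.0008 lean x -4.1 lean y -0.6 axis@-55 [-0.0067  0.0016]
```

A 46 N push doesn't slide it, so friction is high and the hold is firm. I relax the push and give one slightly deeper lip press to trim the remaining lean.

Request:
move_arm:
  rows:
    - [0.0,[-0.004,0,0],0]
    - [0.0,[-0.008,0,0],0]
    - [0.0,[-0.008,0,0.003],0]
    - [0.0,[-0.008,0,0.005],0]
    - [0.0,[-0.008,0,0.007],0]
    - [0.0,[-0.008,0,0.007],0]

```text
clock: 16.43
position: [0.7171, 0.0917, 0.1909]
ee_rot: [0.075, 0.997, 0.001, 0.006]
force: [18.4, -3.4, 26.7]
opening: 0.315
finger_force: 31.1
```

```bash
python3 chk.py
```

```text
16.4333 [0.71707916 0.0916548  0.19086162] D 0.03197237739531341 [18.4 -3.4 26.7]
68 res 0.0009 lean x 3.6 lean y -0.0 axis@-55 [-0.0173  0.0014]
68 res 0.0008 lean x 3.3 lean y -0.5 axis@-55 [-0.0173  0.0014]
```

The press rotated the tube but slid it to the pad edge. It is now hooked by its lip on the deck and rests against the wall. That supports it, so I re-grip quickly at the cap's centre: open slightly, shift 9 mm inward, close.

Request:
move_arm:
  rows:
    - [0.42,[0.002,0,0],0]
    - [0.42,[0.009,0,-0.004],0]
    - [0.42,[0.009,0,-0.006],0]
    - [0.0,[0.009,0,-0.006],0]
    - [0.0,[0.009,0,-0.006],0]
    - [0.0,[0.009,0,-0.006],0]
    - [0.0,[0.009,0,-0.006],0]
    - [0.0,[0.009,0,-0.006],0]

```text
clock: 17.15
position: [0.7034, 0.0939, 0.1923]
ee_rot: [0.074, 0.997, 0.0, -0.0]
force: [-1.7, -0.3, 3.1]
opening: 0.373
finger_force: 30.0
```

```bash
python3 chk.py
```

```text
17.15 [0.70340376 0.09392948 0.19228795] D 0.018110754594413542 [-1.7 -0.3  3.1]
113 res 0.0012 lean x 1.6 lean y 0.0 axis@-55 [-0.0042  0.0005]
113 res 0.0013 lean x 1.1 lean y -1.4 axis@-55 [-0.0043  0.0004]
```

The re-grip worked: opening 0.373 (cap diameter), lean about 1.5°, centred within 3 mm. I lift off and return to the camera.

Request:
move_arm:
  rows:
    - [0.0,[0,0,-0.005],0]
    - [0.0,[0,0,-0.015],0]
    - [0.0,[-0.008,0,-0.03],0]
    - [0.0,[-0.015,0,-0.05],0]
    - [0.0,[-0.015,0,-0.08],0]
    - [0.0,[-0.015,0,-0.115],0]
    - [0.0,[-0.015,0,-0.15],0]
    - [0.0,[-0.015,0,-0.175],0]
    - [0.0,[-0.015,0,-0.185],0]
    - [0.0,[-0.015,0,-0.185],0]

```text
clock: 18.03
position: [0.7191, 0.0911, 0.3808]
ee_rot: [0.075, 0.997, 0.0, 0.002]
force: [0.1, -0.6, -0.6]
opening: 0.374
finger_force: 30.0
```

```bash
python3 chk.py; python3 - <<'E'
from h import *
for P in[(.64,.06,.38),(.57,-.10,.38),(.535,-.27,.38),(.533,-.313,.302)]: print(shift(P,14.6))
E
```

```text
18.0333 [0.7191128  0.09114023 0.38075537] D 0.03405980556084116 [ 0.1 -0.6 -0.6]
138 res 0.0007 lean x 1.1 lean y 0.0 axis@-55 [-0.0021  0.0016]
138 res 0.0007 lean x 1.0 lean y -0.1 axis@-55 [-0.0021  0.0016]
(array([ 0.073 , -0.0427, -0.0018]), np.float64(-0.404))
(array([ 0.1185, -0.2113, -0.002 ]), np.float64(-0.404))
(array([ 0.1278, -0.3846, -0.0021]), np.float64(-0.404))
(array([ 0.1236, -0.4275,  0.0759]), np.float64(-0.404))
```

Request:
move_arm:
  rows:
    - [0.0,[0.02,-0.01,0],0]
    - [0.0,[0.045,-0.025,0],-0.03]
    - [0.0,[0.073,-0.045,0],-0.08]
    - [0.0,[0.085,-0.08,0],-0.13]
    - [0.0,[0.095,-0.115,0],-0.18]
    - [0.0,[0.103,-0.15,0],-0.23]
    - [0.0,[0.111,-0.185,0],-0.28]
    - [0.0,[0.12,-0.22,0],-0.33]
    - [0.0,[0.123,-0.26,0],-0.37]
    - [0.0,[0.126,-0.3,0],-0.404]
    - [0.0,[0.128,-0.34,0],-0.404]
    - [0.0,[0.128,-0.375,0],-0.404]

```text
clock: 19.08
position: [0.5342, -0.2624, 0.3761]
ee_rot: [-0.127, 0.992, 0.0, -0.001]
force: [1.1, -0.2, -0.8]
opening: 0.373
finger_force: 30.0
```

```bash
python3 - <<'E'
from h import *
print(read_state()["position"],shift((.533,-.313,.30),14.6))
E
```

```text
[ 0.53421981 -0.26236873  0.37606452] (array([ 0.0138, -0.0488,  0.076 ]), np.float64(-0.0))
```

Request:
move_arm:
  rows:
    - [0.0,[0.005,-0.018,0.025],0]
    - [0.0,[0.01,-0.035,0.05],0]
    - [0.0,[0.013,-0.045,0.07],0]
    - [0.0,[0.014,-0.049,0.076],0]
    - [0.0,[0.014,-0.049,0.076],0]
    - [0.0,[0.014,-0.049,0.076],0]
    - [0.0,[0.014,-0.049,0.076],0]
    - [0.0,[0.014,-0.049,0.076],0]

```text
clock: 19.75
position: [0.5356, -0.3105, 0.3026]
ee_rot: [-0.128, 0.992, -0.0, 0.001]
force: [0.3, -0.9, 0.1]
opening: 0.379
finger_force: 30.0
```

```bash
cat > fin.py <<'E'
from fit import *
s=read_state();print(s["clock"],s["position"],R.from_quat(s["ee_rot"]).as_matrix()[:,0].round(3))
p=read_camera("scene");w=cloud(p);fit(w,s,14.6)
r=R.from_euler("z",-14.6,degrees=True);q=r.apply(w.reshape(-1,3)-s["position"]).reshape(w.shape)
hsv=cv2.cvtColor(p["img"],cv2.COLOR_BGR2HSV)
m=(hsv[...,0]>100)&(hsv[...,0]<125)&(hsv[...,1]>130)&(np.abs(q)<.05).all(-1)
t=q[m];t=t[t[:,2].argsort()];print(len(t),t[::5].round(3).tolist())
L=np.array([.649,-.283,.254]);print("TCP in cam frame",r.apply(s["position"]-L).round(4))
# lens again, same camera
d=r.apply(w.reshape(-1,3)-L);d=d[(abs(d[:,0]-.008)<.008)&(abs(d[:,1])<.05)&(abs(d[:,2])<.05)]
print("ring",len(d),d.min(0).round(3),d.max(0).round(3))
cv2.imwrite("pics/z.png",cv2.resize(p["img"][190:310,220:380],(800,600),interpolation=3))
E
python3 fin.py
```

```text
19.75 [ 0.53562857 -0.3105346   0.30256173] [-0.967 -0.254 -0.001]
104 res 0.0005 lean x 2.2 lean y 0.0 axis@-55 [-0.0027  0.0012]
104 res 0.0005 lean x 1.8 lean y -0.7 axis@-55 [-0.0027  0.0011]
86 [[0.026, 0.002, -0.012], [0.026, 0.003, -0.008], [0.027, -0.004, -0.002], [0.021, 0.002, 0.0], [0.019, -0.007, 0.002], [0.022, -0.006, 0.003], [0.013, -0.011, 0.004], [0.025, -0.0, 0.005], [0.017, -0.001, 0.006], [0.011, -0.005, 0.008], [0.009, 0.004, 0.009], [0.009, -0.013, 0.01], [0.006, -0.001, 0.01], [0.011, 0.001, 0.011], [0.014, -0.005, 0.011], [0.011, 0.013, 0.012], [0.018, -0.002, 0.013], [0.007, -0.008, 0.015]]
TCP in cam frame [-0.1167  0.0019  0.0486]
ring 147 [ 0.    -0.037 -0.011] [0.016 0.029 0.039]
```

View pics/z.png

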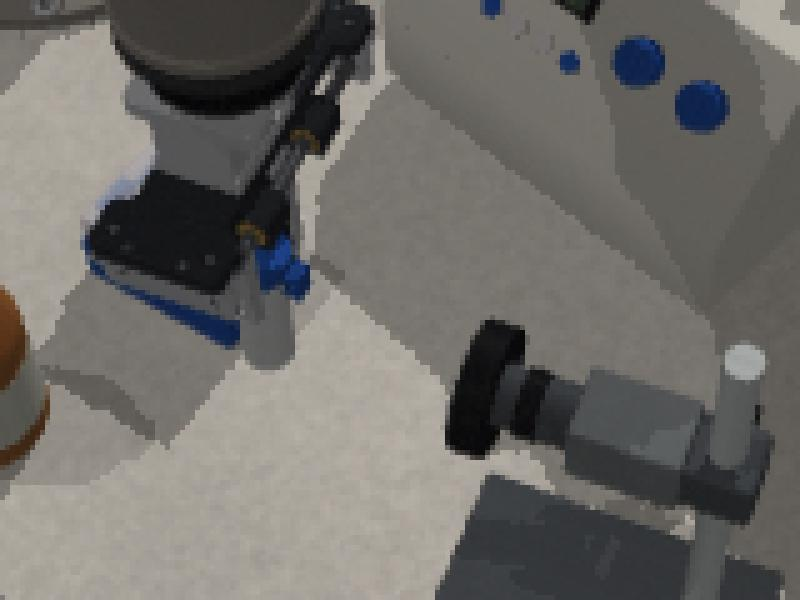

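The picture shows the tube upright in front of the lens. The body is at (268,330), the hinge at (290,275) points at the ring light at (485,385), and the stand is untouched. The middle is about 3 mm high, so I trim by 3 mm, settle and check.

Request:
move_arm:
  rows:
    - [0.0,[0,0,0.002],0]
    - [0.0,[0,0,0.003],0]
    - [0.0,[0,0,0.003],0]
    - [0.0,[0,0,0.003],0]
    - [0.0,[0,0,0.003],0]
    - [0.0,[0,0,0.003],0]
    - [0.0,[0,0,0.003],0]
    - [0.0,[0,0,0.003],0]

```text
clock: 20.47
position: [0.535, -0.3112, 0.2985]
ee_rot: [-0.127, 0.992, -0.0, -0.0]
force: [-0.5, -0.9, -0.9]
opening: 0.376
finger_force: 30.0
```

```bash
python3 fin.py; python3 - <<'E'
from h import *
p=read_camera("scene");s=read_state();print(np.abs(s["dq"]).max())
for l in("balance_tube","tube_rack","reagent_bottle","tip_box"):print(l,[np.round(r["point"],3).tolist() for r in spot_in(l,p)[:2]])
E
```

```text
20.4667 [ 0.53495428 -0.31124701  0.2985065 ] [-0.968 -0.252  0.   ]
104 res 0.0005 lean x 2.1 lean y 0.7 axis@-55 [-0.0029  0.0009]
104 res 0.0004 lean x 2.0 lean y -0.5 axis@-55 [-0.0029  0.0009]
84 [[0.017, -0.002, -0.011], [0.019, -0.006, -0.009], [0.025, -0.005, -0.002], [0.011, -0.012, 0.0], [0.022, 0.003, 0.003], [0.018, 0.005, 0.004], [0.025, 0.003, 0.005], [0.017, 0.0, 0.005], [0.026, -0.005, 0.007], [0.016, 0.004, 0.009], [0.012, -0.012, 0.009], [0.01, 0.004, 0.01], [0.005, -0.008, 0.01], [0.01, -0.007, 0.01], [0.008, -0.004, 0.011], [0.006, 0.001, 0.011], [0.004, -0.0, 0.013]]
TCP in cam frame [-0.1175  0.0014  0.0445]
ring 147 [ 0.    -0.036 -0.013] [0.016 0.03  0.039]
0.0011326287175597613
balance_tube [[0.497, 0.248, 0.211]]
tube_rack [[0.42, -0.58, 0.06]]
reagent_bottle [[0.328, -0.385, 0.11]]
tip_box [[0.301, -0.231, 0.068]]
```

```bash
python3 -c "from cell import *; print(job_done())"
```

```text
the job is handed in; nothing more can be done
None
```

I handed the job in at about 20.6 s. The flip-cap tube is held still about 120 mm in front of the lens, within about 3 mm of its axis, 2° off upright and hinge to the lens; the balance tube is still seated, but I couldn't confirm that the tip box, half hidden by the gripper, hadn't moved.

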